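# Seat the pulley and snap the hold-down lever over

### The job

With the fingertips, push the grey pulley along the channel of the holding fixture until it is fully home against the end stop. Then push the lever's handle over its centre, towards the pulley, so that it snaps across and its nose clamps the pulley. Only push: do not lift the pulley, and leave the bearing, the eraser and the small carton where they lie.

Things in the scene. Friction and masses are not known exactly. Their poses are not given: they have to be found in the camera images.
- fixture: Aluminium fixture fixed on the counter; base plate 8 mm thick, x -128 to +92, y +-48 mm. Origin on the counter under the centre of a fully home pulley; +x along the channel to end stop and lever, z up. Side rails, tops 18 mm above the counter, 69 mm apart inside, x -124 to +36 mm, open at the -x end. End stop face at x = +32 mm, top 20 mm above the counter.
- seat (a point): Point on the upper face of the base plate, 8 mm above the counter and the fixture's origin, where the centre of the pulley's underside lies when home; same axes as the fixture.
- pulley_center (a point): Centre (half-way up) of the loose light-grey V-belt pulley, a flat disc 64 mm in diameter and 18 mm high, lying on the base plate between the rails, 45 to 80 mm short of home at the start; it slides freely. When home, its centre is 17 mm above the counter, 9 mm above the seat point.
- pivot (a point): Pivot of the hold-down lever: fixture x = +60, y = 0, z = 40 mm, between two dark cheeks, 38 mm over their outsides, x = +48 to +80 mm, tops 52 mm above the counter. The lever swings in the fixture's x-z plane.
- handle_tip (a point): Centre of the ball end of the lever's handle, 78 mm from the pivot, moves with the lever. Handle: grey round sleeve 17 mm thick on its outer half. Open it leans 45 deg away from the pulley (tip at fixture x +115, z 95 mm), the nose standing up over x +30 to +60, up to 100 mm high. The handle's top passes 127 mm above the counter. Clamped it leans 30 deg towards the pulley.
- clamp_lever (a joint): Lever angle, rad: 0 open, grows as the handle goes over towards the pulley (fixture -x). Over-centre spring: below 0.60 it returns to 0, beyond it snaps on by itself. Needs about 4 N at the tip at first, less near centre. With the pulley home it stops at about 1.31, the rubber nose pad, 56 mm from the pivot, pressing on the pulley's top with about 5 N; with nothing under the nose it runs to 1.45.
- bearing: Bystander: steel ball bearing ring 47 mm in diameter, 14 mm high, loose on the counter; origin at the centre of its underside.
- eraser: Bystander: white eraser in a blue sleeve, 21 x 48 x 13 mm, loose on the counter, long along its own y axis; origin at the centre of its underside.
- carton: Bystander: small parts carton 41 x 50 x 36 mm, loose on the counter; origin at the centre of its underside.
Things that resemble listed ones, but are neither listed nor needed, are in the scene too. What is shaped like the part that bears pulley_center but yellow is not meant.

How it is judged:
On the way, in this order (a step that is already met when the one before it is completed fails the run):
1. the pulley is home against the end stop (within 4 mm) while the lever is still open (x of pulley_center in the frame of seat above -0.004 m and value of joint clamp_lever below 0.2 rad), for 0.2 s.
2. the lever has snapped over and its nose presses on the pulley (value of joint clamp_lever above 1.2 rad and contact force between clamp_lever and pulley above 1.5 N), for 0.2 s.
At the end, for the whole second after the job is handed in: The pulley lies flat, home against the end stop (within 4 mm along the channel), and the lever rests snapped over (1.2 to 1.38 rad) with its nose pressing on the pulley by more than 1.5 N, held by its own spring (all of step 2 and horizontal distance between pulley_center and seat below 0.0055 m and x of pulley_center in the frame of seat above -0.004 m and z of pulley_center in the frame of seat below 0.012 m and angle between pulley_center's own z axis and vertical below 0.06 rad and value of joint clamp_lever below 1.38 rad and velocity of joint clamp_lever between -0.1 and 0.1 rad/s); the robot touches nothing.
It fails at once if the pulley is lifted more than 8 mm off the fixture's plate (z of pulley_center in the frame of seat above 0.017 m).
It fails at once if the bearing, the eraser or the carton is moved more than 15 mm (distance of any of bearing, eraser, carton from where it was at the start of the episode above 0.015 m).
It also fails if it takes over 48 s, if anything falls off the work surface, if the arm or the gripper's body presses on something with over 40 N, if the wrist force passes 120 N, or if a joint passes its speed limit or range.

### The arm

A 6-joint arm with a two-finger parallel gripper is mounted at the origin on the work surface; the furniture and walls round the work are solid. World frame = base frame: x ahead of the robot, y to its left, z up, the work surface at z = 0. Lengths are in m, angles in rad, forces in N, time in s.
With the tool pointing down it reaches from about 0.325 to 0.775 m from the base axis. Payload 5.5 kg.
Tool frame: the origin (TCP) lies on the centre line of the jaws, within the pads' length; the fingertips stand arm.finger_overhang ahead of it and the grasp point (between the pads) lies 11 mm behind it (arm.finger_overhang is the distance from the TCP to the fingertips, in m); z points along the fingers, y is the direction in which the jaws open and shut (so a half turn about z gives the same grasp; the last joint's range is limited). The gripper opens to 85 mm and grips with 20 to 120 N. Pads are 22 mm wide; open, the fingers measure 114 mm over their backs; the gripper's body (76 mm by 85 mm) begins 54 mm behind the grasp point. The pads swing forward as they close: fully open they stand 13 mm farther back than shut.
Start: joints at [1.205, 0.091, 1.231, -0, 1.82, -0.057], TCP at [0.182, 0.572, 0.239] pointing down, gripper open.
Joint ranges: [-2.87, 2.87], [-0.86, 2.18], [0.17, 2.46], [-1.51, 4.65], [0.06, 2.69], [-2.65, 2.65]. Speed limits (rad/s): [2.57, 2.57, 3.01, 3.14, 3.14, 3.14].

### API

Orientations are given as a rotation vector (axis times angle).
In Python, from plant import arm gives the robot as it stands. The module is installed in compiled form; this text tells all that it offers.
- The arm moves only by the tool servo_tool, never from a script. Its argument "motion" is one flat list of numbers, 7 for each row, row after row: the shift along the world's x, y, z in m, then the turn, a rotation vector about the world's x, y, z in degrees, then the opening in per cent of the stroke, from 0 (shut) to 100 (fully open). A call has 1 to 20 rows; each row shifts and turns the commanded pose from where the row before left it; what a row does not reach is not made up. A row lasts 1/8 s, in which the tool goes at most 62.5 mm and 10.7 degrees, less where a joint would pass 70% of its speed; a pose out of reach is approached as far as the arm can. A call is refused whole if a number of a shift passes 0.0625 or a number of a turn 10.7, either way. A call with a gripper value outside its range is refused whole. The fingers move at their own pace and stop on an object; the grip force is fixed at half the most. Time passes only in rows, so rows that do not move let the fingers close. It gives the time, the measured TCP pose, the force and the opening at its end, in the units of the state.
- arm.read_state(): the state, without advancing time (a new reading comes with each control period).
- arm.snapshot(name): name is "side" or "top"; returns a dict with "frame" (400x640x3 uint8, red, green, blue), "intrinsics" (3x3 intrinsics, pixels), "k1" (the pictures are not rectified: a ray, as slopes to the right and down, at radius r is drawn at 1 + k1 r^2 times it, then the intrinsics apply), "view" (4x4, takes a point from world to camera coordinates). Camera axes: x right, y down, z forward; pixel columns grow to the right and rows downward; lengths in m; the calibration is good to about 2 mm. A picture is of the moment at which its call begins. There is no depth.
- arm.job_done(): hands the job in, once; it reports no verdict.
The state is a dict: "time_s": time; "joints": joint angles; "joint_vel": joint speeds; "joint_efforts": joint torques, N m; "ee_pos": TCP position; "tcp_rot": TCP orientation; "wrist_force": force on the tool from outside, world axes, zero at the start; "moment": the same for the moment, N m; "finger_gap": opening from 0.0 (shut) to 1.0 (fully open).
Only numpy, scipy, OpenCV 4.12 (cv2) and the standard library are available. Lean on these libraries where they do the work, as an engineer would, in place of code of your own. Each camera call takes 0.05 s, during which the arm holds its last target. There are 200 camera calls.

## Working session

There is one attempt and no reset: what is moved stays moved. The work goes in short steps, Python scripts to look and compute and a tool call to move; the robot and the scene stay as the last step left them, time stands still between calls to the robot, and variables do not carry over. Pictures are saved under pics/ and viewed, about 8 in all and at most 12, crops included, and the job is handed in when it is done.

Besides the shell and the picture viewer there is one more tool, called after ">>>" in YAML: its name, and indented under it one key for each argument. servo_tool: Moves the arm, as the interface text tells. Its arguments: {"type":"object","properties":{"motion":{"type":"array"}},"required":["motion"]}

```bash
mkdir -p pics; cat > h.py <<'E'
import numpy as np, cv2
from plant import arm
def snap(n,f):
    s=arm.snapshot(n); cv2.imwrite('pics/'+f+'.png',s['frame'][:,:,::-1])
    np.savez('pics/'+f+'.npz',K=s['intrinsics'],k1=s['k1'],V=s['view'],I=s['frame']); return s
def load(f): return dict(np.load('pics/'+f+'.npz'))
def ray(c,u,v):
    K,V=c['K'],c['V']; k=float(c['k1'])
    d=cv2.undistortPoints(np.array([[[u,v]]],float),K,np.array([k,0,0,0.]))[0,0]
    R=V[:3,:3]; return -R.T@V[:3,3], R.T@np.array([d[0],d[1],1])
def onz(c,u,v,z):
    o,d=ray(c,u,v); return o+d*(z-o[2])/d[2]
def proj(c,P):
    V=c['V']; r=cv2.Rodrigues(V[:3,:3])[0]
    return cv2.projectPoints(np.atleast_2d(np.array(P,float)),r,V[:3,3],c['K'],np.array([float(c['k1']),0,0,0.]))[0][:,0]
E
python3 - <<'E'
from h import *
np.set_printoptions(precision=4,suppress=True)
for n in('top','side'):
    s=snap(n,n+'0'); print(n,s['intrinsics'],s['k1'],s['view'])
print(arm.read_state(),arm.finger_overhang)
E
```

```text
top [[441.6525   0.     320.2807]
 [  0.     441.6525 197.9592]
 [  0.       0.       1.    ]] -0.005034652148668303 [[-0.0139 -0.9998 -0.0142  0.0818]
 [-0.9992  0.0145 -0.0375  0.5083]
 [ 0.0377  0.0137 -0.9992  1.0948]
 [ 0.      0.      0.      1.    ]]
side [[443.8512   0.     312.7248]
 [  0.     443.8512 195.9809]
 [  0.       0.       1.    ]] 0.03276319274420911 [[-0.5528 -0.8333  0.0094  0.3401]
 [-0.7333  0.481  -0.4804  0.4   ]
 [ 0.3958 -0.2725 -0.877   0.9255]
 [ 0.      0.      0.      1.    ]]
{'time_s': 0.1, 'joints': array([ 1.2053,  0.0918,  1.2318,  0.    ,  1.8198, -0.0567]), 'joint_vel': array([-0.    , -0.0004, -0.004 , -0.001 , -0.0003,  0.002 ]), 'joint_efforts': array([  0.0025, -46.0214, -41.9222,  -0.0001,   0.0105,   0.0001]), 'ee_pos': array([0.1823, 0.5714, 0.2382]), 'tcp_rot': array([-0.4832, -3.1038,  0.0028]), 'wrist_force': array([ 0.3609, -0.0476,  0.1161]), 'moment': array([ 0.0117,  0.0583, -0.0192]), 'finger_gap': 1.000563802969194} 0.008
```

View pics/top0.png

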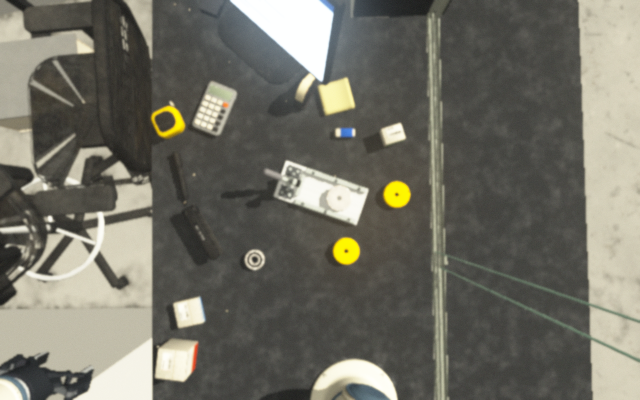

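View pics/side0.png

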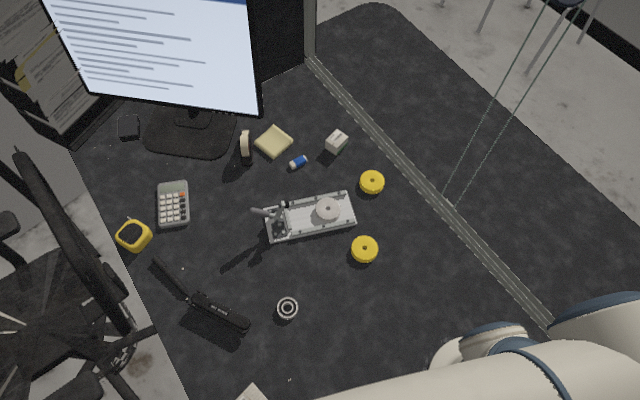

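Both views show the fixture: in top, the plate is at about (275–368, 160–224), with the lever at its left end near (285,180) and the grey pulley near (337,199). The yellow discs at (397,194) and (346,250) are decoys. The bearing is at (254,259), eraser at (345,132) and carton at (393,134). Next I'll enlarge the fixture.

```bash
python3 - <<'E'
from h import *
a=load('top0')['I'][150:235,255:380]; b=load('side0')['I'][180:255,240:365]
f=lambda i,w,h:cv2.resize(i,(w,h),interpolation=cv2.INTER_CUBIC)
A=f(a,500,340);B=f(b,500,300)
im=np.vstack([A,B])[:,:,::-1]; im=f(im,468,600) if 0 else im
cv2.imwrite('pics/crop.png',cv2.resize(im,None,fx=.93,fy=.93))
# plate by brightness mask
for n,r in(('top0',(150,235,265,380)),('side0',(180,255,240,365))):
    c=load(n); I=c['I']; g=I.min(2); m=np.zeros_like(g); y0,y1,x0,x1=r
    m[y0:y1,x0:x1]=(g[y0:y1,x0:x1]>110)*255
    cs=max(cv2.findContours(m,0,2)[0],key=cv2.contourArea)
    R=cv2.minAreaRect(cs); bx=cv2.boxPoints(R)
    print(n,R); 
    for p in bx: print(p,onz(c,*p,.008)[:2],onz(c,*p,.018)[:2])
E
```

```text
top0 ((313.5220642089844, 189.5554962158203), (105.12922668457031, 40.188087463378906), 18.904577255249023)
[257.2825 191.5351] [0.52796181 0.23270427] [0.52741777 0.23113802]
[270.30313 153.51477] [0.62342618 0.19899968] [0.62201911 0.19773813]
[369.76163 187.5759 ] [ 0.53374913 -0.04971513] [ 0.53315277 -0.04872821]
[356.741   225.59622] [ 0.43912185 -0.01551719] [ 0.43938096 -0.01483942]
side0 ((311.57080078125, 214.85433959960938), (36.03501892089844, 84.59465789794922), 77.63751220703125)
[266.39676 206.31029] [0.60217688 0.14856725] [0.59726884 0.15052785]
[349.02988 188.19893] [ 0.53070402 -0.05605832] [ 0.52651602 -0.05203625]
[356.74484 223.39839] [ 0.43907274 -0.0134007 ] [ 0.43580786 -0.00980837]
[274.11172 241.50975] [0.50973017 0.18182659] [0.50575347 0.18345213]
```

View pics/crop.png

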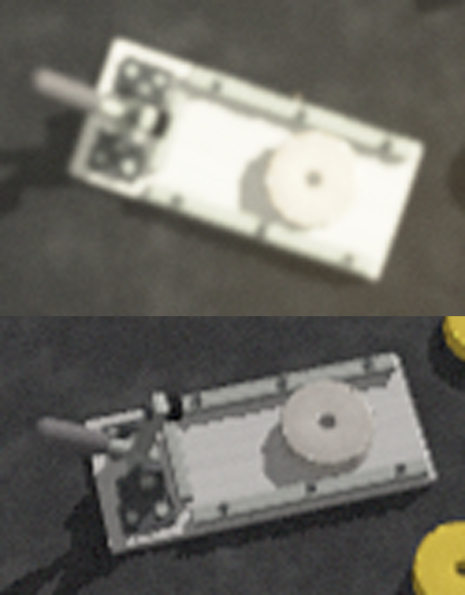

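The crop shows the plate's four corners and the pulley's hub hole clearly in both views. The corners and hole are below. I'll fit the fixture pose from them.

```bash
python3 - <<'E'
from h import *
np.set_printoptions(precision=4,suppress=True)
C=np.array([[92,-48],[92,48],[-128,48],[-128,-48]])/1e3
# order: fixture +x toward world +y; fixture +y = rot90 of +x
cor={'top0':[(286.7,160.8),(273.8,196.2),(356.6,225.5),(368.4,189)],'side0':[(263.4,208.5),(270.4,243.4),(357.2,224.1),(347.5,189.6)]}
hub={'top0':(339.4,197.8),'side0':(327.9,208.2)}
for n in cor:
    c=load(n); W=np.array([onz(c,*p,.008)[:2] for p in cor[n]])
    mc,mw=C.mean(0),W.mean(0); H=(C-mc).T@(W-mw); U,S,Vt=np.linalg.svd(H); R=Vt.T@U.T
    t=mw-R@mc; h=onz(c,*hub[n],.026)[:2]
    print(n,'yaw',np.degrees(np.arctan2(R[1,0],R[0,0])),np.linalg.det(R),'orig',t,'res',((C@R.T+t)-W)*1e3,'hub',h,'hub in fix',R.T@(h-t))
E
```

```text
top0 yaw 69.93931811361851 1.0000000000000002 orig [0.5286 0.0888] res [[ 0.8682  0.947 ]
 [-0.5904  0.4645]
 [ 0.2036  0.2213]
 [-0.4814 -1.6328]] hub [0.5085 0.0272] hub in fix [-0.0647 -0.0023]
side0 yaw 70.36799136088082 0.9999999999999997 orig [0.5255 0.0885] res [[ 0.6492  1.0496]
 [ 0.7694 -0.5131]
 [ 0.37   -2.7057]
 [-1.7886  2.1691]] hub [0.5057 0.0281] hub in fix [-0.0636 -0.0016]
```

Estimates from the two views agree to about 3 mm: origin ≈ (0.527, 0.0887), yaw ≈ 70.2°, and pulley at fixture x ≈ −64 mm. The jaws' y axis is already within about 2° of the channel. I'll close the gripper and go above the point behind the pulley.

>>> servo_tool:
  motion: [0.0234,-0.046,0,0,0,-0.17,0,0.0234,-0.046,0,0,0,-0.17,0,0.0234,-0.046,0,0,0,-0.17,0,0.0234,-0.046,0,0,0,-0.17,0,0.0234,-0.046,0,0,0,-0.17,0,0.0234,-0.046,0,0,0,-0.17,0,0.0234,-0.046,0,0,0,-0.17,0,0.0234,-0.046,0,0,0,-0.17,0,0.0234,-0.046,0,0,0,-0.17,0,0.0234,-0.046,0,0,0,-0.17,0,0.0234,-0.046,0,0,0,-0.17,0,0.0234,-0.046,0,0,0,-0.17,0,0.0234,-0.046,0,0,0,-0.17,0,0,0,-0.04,0,0,0,0,0,0,-0.04,0,0,0,0,0,0,-0.04,0,0,0,0,0,0,-0.04,0,0,0,0,0,0,0,0,0,0,0]

```text
time_s: 2.35
ee_pos: [0.4839, -0.0261, 0.0753]
tcp_rot: [-0.542, -3.086, 0.001]
wrist_force: [-1.5, 1.1, 0.7]
finger_gap: -0.001
```

```bash
python3 - <<'E'
from h import *
s=arm.read_state(); print(s['ee_pos'],s['tcp_rot'],s['finger_gap'],s['wrist_force'],s['time_s'])
snap('side','side1'); snap('top','top1')
a=load('side1')['I'][150:270,230:400]; b=load('top1')['I'][130:250,250:420]
im=np.vstack([a,b]); cv2.imwrite('pics/c1.png',cv2.resize(im,None,fx=2.5*0.99,fy=2.5*0.99,interpolation=2)[:,:,::-1])
E
```

```text
[ 0.48393196 -0.02607241  0.07533184] [-5.41611038e-01 -3.08636514e+00  6.69819493e-04] -0.0012509777696064798 [-1.53017868  1.14955141  0.70782185] 2.35
```

View pics/c1.png

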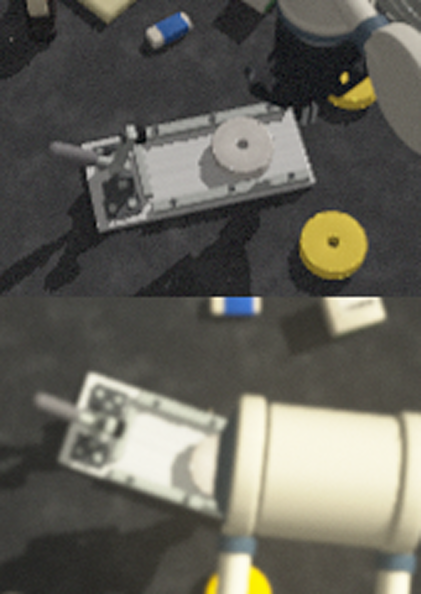

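```bash
python3 - <<'E'
from h import *
c=load('side1'); P=np.array([.484,-.026,.0])
print('cam',ray(c,0,0)[0])
for z in(.008,.067,.075,.14,.2): print(z,proj(c,P+[0,0,z]),(proj(c,P+[0,0,z])-[230,150])*2.475)
d=np.array([.3395,.9406,0])
for x in (-.0145,.0145): print(proj(c,P+[0,0,.067]+x*d), (proj(c,P+[0,0,.067]+x*d)-[230,150])*2.475)
E
```

```text
cam [0.11499496 0.3431806  1.00061935]
0.008 [[350.20353999 207.37049334]] [[297.50376147 141.99197102]]
0.067 [[352.25543409 196.11246532]] [[302.58219936 114.12835167]]
0.075 [[352.54924637 194.50119234]] [[303.30938477 110.14045105]]
0.14 [[355.09076814 180.57149223]] [[309.59965116  75.66444328]]
0.2 [[357.71137757 166.22341288]] [[316.08565948  40.15294689]]
[[358.05370468 194.88457148]] [[316.93291909 111.08931442]]
[[346.4392403  197.34425427]] [[288.18711975 117.17702932]]
```

The projected tool position matches the picture: fingers at about (303,112) in the crop, behind the pulley at (242,145). I'll lower into the channel.

>>> servo_tool:
  motion: [0.002,-0.001,-0.02,0,0,0,0,0,0,-0.018,0,0,0,0,0,0,-0.01,0,0,0,0,0,0,-0.004,0,0,0,0,0,0,0,0,0,0,0,0,0,0,0,0,0,0]

```text
time_s: 3.2
ee_pos: [0.4889, -0.0274, 0.0279]
tcp_rot: [0.543, 3.093, 0.0]
wrist_force: [0.4, -0.0, 0.5]
finger_gap: -0.003
```

>>> servo_tool:
  motion: [-0.002,0.001,-0.004,0,0,0,0,0,0,-0.003,0,0,0,0,0,0,0,0,0,0,0,0.002,0.0056,0,0,0,0,0,0.002,0.0056,0,0,0,0,0,0.002,0.0056,0,0,0,0,0,0.002,0.0056,0,0,0,0,0,0.002,0.0056,0,0,0,0,0,0.002,0.0056,0,0,0,0,0,0.002,0.0056,0,0,0,0,0,0.002,0.0056,0,0,0,0,0,0.002,0.0056,0,0,0,0,0,0.002,0.0056,0,0,0,0,0,0.001,0.0028,0,0,0,0,0,0,0,0,0,0,0,0]

```text
time_s: 5.08
ee_pos: [0.5077, 0.0328, 0.0202]
tcp_rot: [0.542, 3.094, 0.001]
wrist_force: [0.6, -0.0, -0.3]
finger_gap: -0.002
```

```bash
python3 - <<'E'
from h import *
s=arm.read_state(); print(s['ee_pos'],s['wrist_force'],s['finger_gap'],s['time_s'])
snap('side','side2')
a=load('side2')['I'][150:270,230:400]
cv2.imwrite('pics/c2.png',cv2.resize(a,None,fx=4,fy=4,interpolation=2)[:,:,::-1])
R=np.array([[.3395,-.9406],[.9406,.3395]]); print(R.T@(s['ee_pos'][:2]-[.527,.0887]))
E
```

```text
[0.5076906  0.03280066 0.0202128 ] [ 0.59515604 -0.01092803 -0.30056401] -0.0017542444773347386 5.075
[-0.05913446 -0.0008154 ]
```

View pics/c2.png

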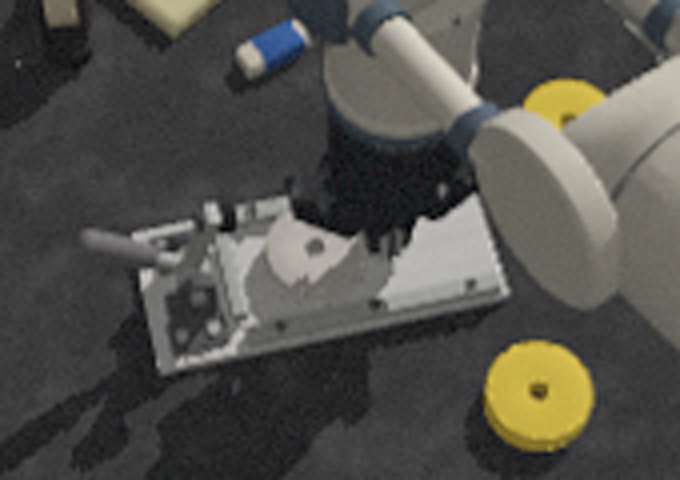

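The pulley's hub is at about (315,247) in the crop, it is being pushed, and the lever is still open. About 12 mm remain, so I'll continue gently.

>>> servo_tool:
  motion: [0.001,0.003,0,0,0,0,0,0.001,0.0028,0,0,0,0,0,0.001,0.0028,0,0,0,0,0,0.0007,0.0019,0,0,0,0,0,0,0,0,0,0,0,0,0,0,0,0,0,0,0]

```text
time_s: 5.88
ee_pos: [0.5114, 0.043, 0.0204]
tcp_rot: [0.543, 3.094, 0.0]
wrist_force: [0.6, 0.2, -0.3]
finger_gap: -0.001
```

>>> servo_tool:
  motion: [0.0003,0.001,0,0,0,0,0,0.0003,0.001,0,0,0,0,0,0,0,0,0,0,0,0]

```text
time_s: 6.25
ee_pos: [0.5118, 0.0449, 0.0203]
tcp_rot: [-0.543, -3.094, 0.0]
wrist_force: [-0.2, -0.5, 0.5]
finger_gap: 0.001
```

```bash
python3 - <<'E'
from h import *
s=arm.read_state(); print(s['ee_pos'],s['wrist_force'],s['time_s'])
R=np.array([[.3395,-.9406],[.9406,.3395]]); print(R.T@(s['ee_pos'][:2]-[.527,.0887]))
c=load('side2'); h=onz(c,308.75,211.75,.026); print('hub before, fix',R.T@(h[:2]-[.527,.0887]))
E
```

```text
[0.51183764 0.04492289 0.02029123] [-0.21566985 -0.45604952  0.45606934] 6.25
[-0.04632437 -0.00060061]
hub before, fix [-0.0160289  -0.00195658]
```

>>> servo_tool:
  motion: [0.0003,0.001,0,0,0,0,0,0.0003,0.001,0,0,0,0,0,0,0,0,0,0,0,0]

```text
time_s: 6.62
ee_pos: [0.5125, 0.047, 0.0203]
tcp_rot: [-0.543, -3.094, -0.0]
wrist_force: [-0.8, -1.4, 0.6]
finger_gap: 0.0
```

>>> servo_tool:
  motion: [0.0003,0.001,0,0,0,0,0,0.0003,0.001,0,0,0,0,0,0,0,0,0,0,0,0]

```text
time_s: 7.0
ee_pos: [0.5131, 0.049, 0.0203]
tcp_rot: [0.543, 3.094, 0.0]
wrist_force: [-0.5, -0.6, 0.2]
finger_gap: -0.001
```

```bash
python3 - <<'E'
from h import *
s=arm.read_state(); print(s['ee_pos'],s['wrist_force'],s['time_s'])
R=np.array([[.3395,-.9406],[.9406,.3395]]); print(R.T@(s['ee_pos'][:2]-[.527,.0887]))
snap('side','side3')
a=load('side3')['I'][150:270,230:400]
cv2.imwrite('pics/c3.png',cv2.resize(a,None,fx=4,fy=4,interpolation=2)[:,:,::-1])
E
```

```text
[0.51309793 0.04904112 0.02029194] [-0.50557218 -0.6252319   0.20406149] 7.0
[-0.0420229  -0.00038791]
```

View pics/c3.png

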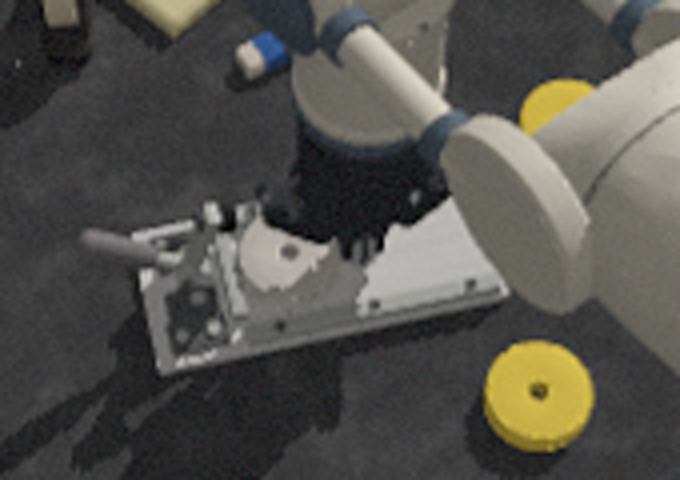

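The hub is at about (289,253). The pulley's left edge (238) nearly touches the end stop (about 232), but there's no contact force yet. I'll keep going in small steps.

>>> servo_tool:
  motion: [0.0003,0.001,0,0,0,0,0,0.0003,0.001,0,0,0,0,0,0,0,0,0,0,0,0]

```text
time_s: 7.42
ee_pos: [0.5134, 0.0503, 0.0203]
tcp_rot: [-0.543, -3.094, 0.002]
wrist_force: [-1.9, -4.3, 1.6]
finger_gap: 0.003
```

>>> servo_tool:
  motion: [0.0003,0.001,0,0,0,0,0,0.0003,0.001,0,0,0,0,0,0,0,0,0,0,0,0]

```text
time_s: 7.8
ee_pos: [0.5136, 0.0507, 0.0203]
tcp_rot: [-0.544, -3.093, 0.007]
wrist_force: [-5.4, -10.1, 3.3]
finger_gap: -0.001
```

Contact force is 11.5 N along −channel and the motion has stalled, so the pulley is against the stop. Backing off, rising, and looking.

>>> servo_tool:
  motion: [-0.001,-0.003,0,0,0,0,0,-0.004,-0.011,0,0,0,0,0,-0.007,-0.02,0,0,0,0,0,0,0,0.03,0,0,0,0,0,0,0.05,0,0,0,0,0,0,0.05,0,0,0,0,0,0,0.05,0,0,0,0,-0.03,-0.05,0,0,0,0,0,-0.03,-0.05,0,0,0,0,0,-0.03,-0.05,0,0,0,0,0]

```text
time_s: 9.05
ee_pos: [0.4113, -0.1322, 0.2004]
tcp_rot: [0.541, 3.093, 0.0]
wrist_force: [1.1, 0.2, 0.1]
finger_gap: 0.002
```

```bash
python3 - <<'E'
from h import *
s=arm.read_state(); print(s['ee_pos'],s['wrist_force'],s['time_s'])
snap('side','side4');snap('top','top4')
a=load('top4')['I'][150:235,255:380]; b=load('side4')['I'][180:255,240:365]
cv2.imwrite('pics/c4.png',cv2.resize(np.vstack([a,b]),None,fx=3.72,fy=3.72,interpolation=2)[:,:,::-1])
E
```

```text
[ 0.41132896 -0.13218482  0.2004425 ] [1.06389839 0.15530847 0.13302527] 9.05
```

View pics/c4.png

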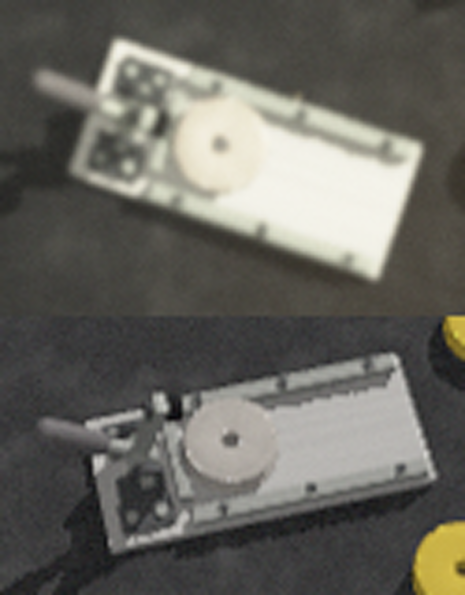

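The pulley now sits at the end stop: hub at (219,144) in top and (231,439) in side. The lever is still open, with the ball tip at about (42,78) and (48,427). I'll locate these in both views.

```bash
python3 - <<'E'
from h import *
np.set_printoptions(precision=4,suppress=True)
R=np.array([[.3395,-.9406],[.9406,.3395]]); O=np.array([.527,.0887])
c={'top4':[(313.9,188.7),(266.3,171)],'side4':[(302.1,213.1),(252.9,209.7)]}
for n in c: h=onz(load(n),*c[n][0],.026)[:2]; t=onz(load(n),*c[n][1],.095)[:2]; print(n,h,R.T@(h-O),'tip',t,R.T@(t-O))
f=lambda x,y: O+R@np.array([x,y])
for x in(.160,.145,.125,.070,.060): print(x,f(x,0))
E
```

```text
top4 [0.5319 0.0898] [ 0.0027 -0.0043] tip [0.5706 0.1977] [ 0.1173 -0.004 ]
side4 [0.5293 0.0886] [ 0.0007 -0.0021] tip [0.5689 0.1958] [ 0.1149 -0.003 ]
0.16 [0.5813 0.2392]
0.145 [0.5762 0.2251]
0.125 [0.5694 0.2063]
0.07 [0.5508 0.1545]
0.06 [0.5474 0.1451]
```

The pulley is home by both views. The fixture estimate shifts by about (+2, −3) mm in its own frame. Now I'll go over the lever at a safe height and come down behind the handle, with the tool at fixture x ≈ 152 mm.

>>> servo_tool:
  motion: [0.0213,0.0454,0,0,0,0,0,0.0213,0.0454,0,0,0,0,0,0.0213,0.0454,0,0,0,0,0,0.0213,0.0454,0,0,0,0,0,0.0213,0.0454,0,0,0,0,0,0.0213,0.0454,0,0,0,0,0,0.0213,0.0454,0,0,0,0,0,0.0213,0.0454,0,0,0,0,0,0,0,0,0,0,0,0,0,0,0,0,0,0,0,0,0,-0.037,0,0,0,0,0,0,-0.037,0,0,0,0,0,0,-0.037,0,0,0,0,0,0,0,0,0,0,0,0,0,0,0,0,0,0]

```text
time_s: 11.02
ee_pos: [0.5833, 0.2318, 0.0916]
tcp_rot: [0.544, 3.092, 0.002]
wrist_force: [0.4, 0.3, 1.3]
finger_gap: 0.002
```

```bash
python3 - <<'E'
from h import *
s=arm.read_state(); print(s['ee_pos'],s['wrist_force'],s['time_s'])
R=np.array([[.3395,-.9406],[.9406,.3395]]); O=np.array([.5305,.0892]); print(R.T@(s['ee_pos'][:2]-O))
snap('side','side5')
cv2.imwrite('pics/c5.png',cv2.resize(load('side5')['I'][130:270,190:390],None,fx=3,fy=3,interpolation=2)[:,:,::-1])
E
```

```text
[0.58331977 0.23177657 0.09159068] [0.40901365 0.25765757 1.32809211] 11.025
[ 0.15203984 -0.00127753]
```

View pics/c5.png

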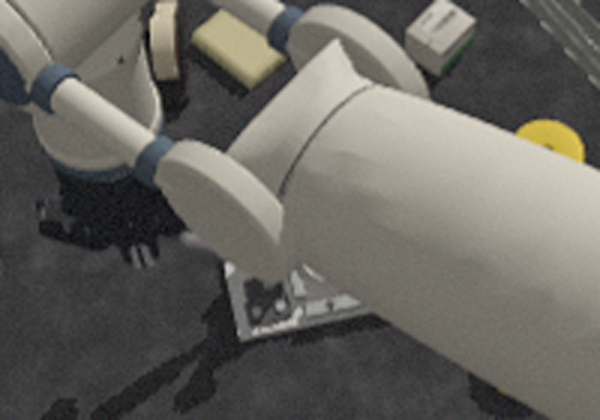

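The fingers at about (145,255) in the crop stand just beyond the handle ball at about (190,238), in line with the lever plane. Pushing.

>>> servo_tool:
  motion: [0,0,-0.006,0,0,0,0,-0.002,-0.0056,0,0,0,0,0,-0.002,-0.0056,0,0,0,0,0,-0.002,-0.0056,0,0,0,0,0,-0.002,-0.0056,0,0,0,0,0,-0.002,-0.0056,0,0,0,0,0,-0.002,-0.0056,0,0,0,0,0]

```text
time_s: 11.95
ee_pos: [0.5728, 0.2019, 0.088]
tcp_rot: [0.538, 3.087, 0.013]
wrist_force: [3.1, 7.1, 5.8]
finger_gap: 0.002
```

>>> servo_tool:
  motion: [-0.002,-0.0056,0,0,0,0,0,-0.002,-0.0056,0,0,0,0,0,-0.002,-0.0056,0,0,0,0,0,-0.002,-0.0056,0,0,0,0,0,-0.002,-0.0056,0,0,0,0,0]

```text
time_s: 12.58
ee_pos: [0.564, 0.1734, 0.0928]
tcp_rot: [0.538, 3.083, 0.015]
wrist_force: [-3.6, 5.8, 28.6]
finger_gap: -0.002
```

The vertical force of 28.6 N is unexpected. Something on the gripper is catching the rising ball, so I'll look before going on.

```bash
python3 - <<'E'
from h import *
s=arm.read_state(); print(s['ee_pos'],s['wrist_force'],s['moment'],s['time_s'])
snap('side','side6');snap('top','top6')
im=np.vstack([load('side6')['I'][150:260,200:360],load('top6')['I'][130:240,220:380]])
cv2.imwrite('pics/c6.png',cv2.resize(im,None,fx=2.7,fy=2.7,interpolation=2)[:,:,::-1])
for n in('side6','top6'): print(n,(proj(load(n),s['ee_pos']-[0,0,.008])-([200,150] if n[0]=='s' else [220,130]))*2.7)
E
```

```text
[0.56400195 0.17343516 0.09275969] [-3.6032122   5.80852533 28.61485745] [ 0.36919221  0.76165236 -0.11297127] 12.575
side6 [[169.68680289 158.05932978]]
top6 [[154.63914661 119.02082906]]
```

View pics/c6.png

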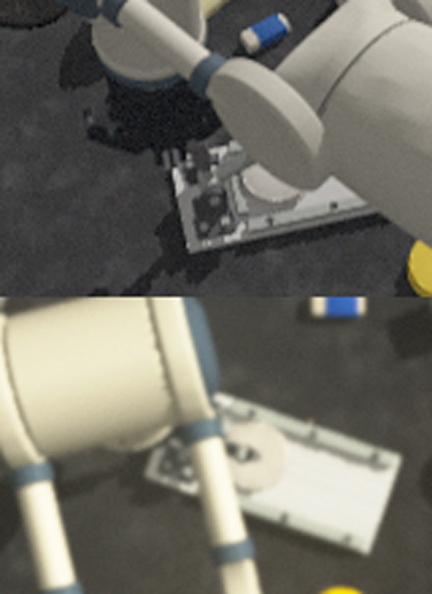

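The nose shows near the hub at about (240,452) in the lower crop, so the lever stands around 0.6 rad. From the moment, the upward force acts about 19 mm ahead of the tool's centre. That fits the ball being caught under the finger knuckle, about 41 mm above the tips. I'll raise about 20 mm so only the fingertips push, then continue.

>>> servo_tool:
  motion: [0,0,0.012,0,0,0,0,0,0,0.01,0,0,0,0,0,0,0,0,0,0,0]

```text
time_s: 13.05
ee_pos: [0.5609, 0.1703, 0.1057]
tcp_rot: [0.543, 3.094, 0.0]
wrist_force: [-0.7, -0.4, -0.7]
finger_gap: 0.001
```

```bash
python3 - <<'E'
from h import *
snap('side','side7');snap('top','top7')
im=np.vstack([load('side7')['I'][180:245,250:340],load('top7')['I'][150:225,260:350]])
cv2.imwrite('pics/c7.png',cv2.resize(im,None,fx=4.2,fy=4.2,interpolation=2)[:,:,::-1])
E
```

```text
(no output)
```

View pics/c7.png

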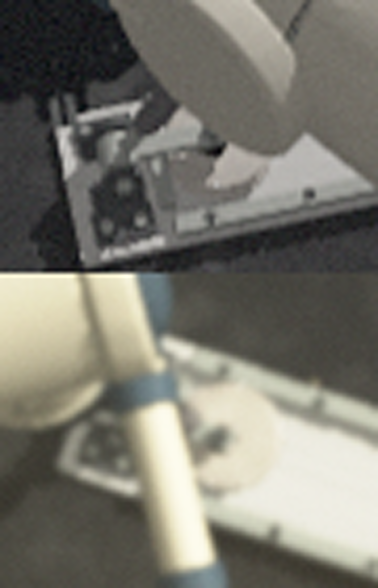

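The lever looks to have gone across: its light arm lies over the pulley at about (135–210,150) in the upper crop, and the force is zero. A short further push is harmless and will confirm this.

>>> servo_tool:
  motion: [-0.002,-0.0056,0,0,0,0,0,-0.002,-0.0056,0,0,0,0,0,0,0,0,0,0,0,0]

```text
time_s: 13.52
ee_pos: [0.5564, 0.1587, 0.105]
tcp_rot: [-0.544, -3.094, 0.0]
wrist_force: [0.8, 0.0, 0.1]
finger_gap: -0.0
```

>>> servo_tool:
  motion: [0.005,0.014,0,0,0,0,0,0.01,0.03,0.02,0,0,0,0,0.01,0.03,0.04,0,0,0,0,-0.02,0.05,0.04,0,0,0,0,-0.04,0.045,0,0,0,0,0,-0.045,0.04,0,0,0,0,0,-0.045,0.04,0,0,0,0,0,-0.045,0.04,0,0,0,0,0,0,0,0,0,0,0,0]

```text
time_s: 14.65
ee_pos: [0.3843, 0.4486, 0.2027]
tcp_rot: [-0.532, -3.095, -0.002]
wrist_force: [0.2, -0.3, -0.1]
finger_gap: -0.004
```

```bash
python3 - <<'E'
from h import *
s=arm.read_state(); print(s['ee_pos'],s['wrist_force'],s['time_s'])
snap('side','side8');snap('top','top8')
im=np.vstack([load('top8')['I'][120:235,240:410],load('side8')['I'][140:255,235:405]])
cv2.imwrite('pics/c8.png',cv2.resize(im,None,fx=2.6,fy=2.6,interpolation=2)[:,:,::-1])
E
```

```text
[0.3843294  0.44863413 0.2027402 ] [ 0.24573568 -0.29109083 -0.07576859] 14.65
```

View pics/c8.png

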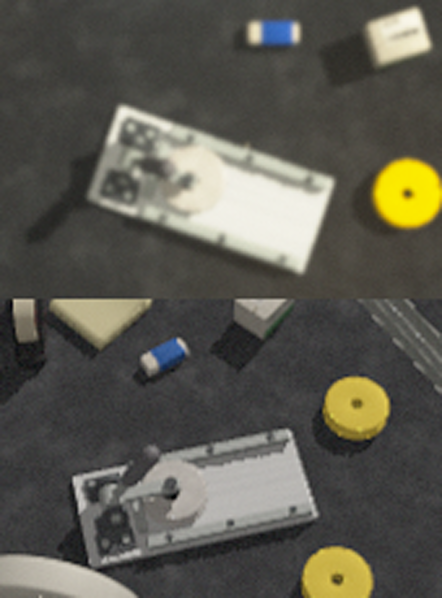

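The lever has crossed: ball at about (152,452) in the side crop, nose on the pulley near its centre. I'll check that against the predicted clamped position, and check the pulley's rim and the bystanders.

```bash
python3 - <<'E'
from h import *
np.set_printoptions(precision=1,suppress=True)
R=np.array([[.3395,-.9406],[.9406,.3395]]); O=np.array([.5305,.0892])
W=lambda x,y,z: np.r_[O+R@np.array([x,y]),z]
c=load('side8')
for q in (1.1,1.2,1.31,1.45):
    a=np.pi/4-q; print(q,'ball px',proj(c,W(.06+.078*np.sin(a),0,.04+.078*np.cos(a)))[0])
for n in('side8','top8'):
    c=load(n); o,k=('side','crop (235,140)') if n[0]=='s' else ('top','(240,120)')
    off=np.array([235,140-299/2.6] if n[0]=='s' else [240,120])
    print(n,'home pulley -x rim, crop px',(proj(c,[W(-.032,0,.026),W(-.036,0,.026)])-off)*2.6)
    I0=load(n[:-1]+'4')['I'].astype(int); I1=c['I'].astype(int)
    # bystander shift vs start (eraser, carton, bearing patches)
    S=load(n[:-1]+'0')['I'] ; B={'side8':[(298,161),(336,141),(287,308)],'top8':[(345,132),(393,134),(254,259)]}[n]
    for u,v in B:
        t=S[v-16:v+16,u-16:u+16]; m=cv2.matchTemplate(c['I'][v-26:v+26,u-26:u+26],t,cv2.TM_CCOEFF_NORMED)
        _,mx,_,l=cv2.minMaxLoc(m); print('  shift px',l[0]-10,l[1]-10,round(mx,3))
E
```

```text
1.1 ball px [285.7 198.7]
1.2 ball px [288.9 198.7]
1.31 ball px [292.3 198.8]
1.45 ball px [296.2 199.3]
side8 home pulley -x rim, crop px [[206.2 481.3]
 [210.3 480.5]]
  shift px 0 0 0.991
  shift px 0 0 0.997
  shift px 4 -6 0.202
top8 home pulley -x rim, crop px [[224.6 191.1]
 [228.6 192.5]]
  shift px 0 0 0.997
  shift px 0 0 0.998
  shift px 0 0 0.999
```

```bash
python3 -c "
from plant import arm
arm.job_done(); print(arm.read_state()['time_s'])"
```

```text
the job is handed in; nothing more can be done
the job is handed in; nothing more can be done
```

I pushed the pulley home against the end stop, then pushed the lever over its centre so that it snapped across. I handed the job in shortly after 14.7 s on the robot's clock; no verdict is reported.

**Pulley:** The push ended with a contact force of about 11.5 N and the motion stalled. Both views then put the pulley home, within about 3 mm, with the lever still open.

**Lever:** On the first push the rising ball caught under the gripper, I think on the finger knuckle, and gave a 28.6 N upward force. I raised the tool about 20 mm and the lever snapped across as it was freed. A further 12 mm push met no force.

**Last checks:**
- **Lever angle:** the ball is at image column 293.5, against 292.3 predicted for 1.31 rad and 296.2 for 1.45 rad. That suggests about 1.35 rad, within the 1.2 to 1.38 limits.
- **Pulley position:** by eye, its rim is where a home pulley's should be, within about 1 pixel in both views.
- **Bystanders:** the eraser and carton show no shift in either view, and the bearing shows none in the top view. The arm hid the bearing in the side view, so its match there was meaningless.
- **Arm:** it is clear of everything, with wrist force near zero.
- **Not measured:** the clamping force of the nose on the pulley. I only inferred it from the lever's angle.

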